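# Load a beaker onto a tip-up drying peg

## Robot

A 7-joint arm with a two-finger parallel gripper is mounted at the origin on a cart in front of the work surface, level with it; the furniture and walls round the work are solid. World frame = base frame: x ahead of the robot, y to its left, z up, the work surface at z = 0. Lengths are in m, angles in rad, forces in N, time in s.
With the tool pointing down it reaches from about 0.4 to 0.85 m from the base axis. Payload 6.9 kg.
Tool frame: the origin (TCP) lies midway between the tips of the shut fingers; the grasp point (between the pads) lies behind it (ctrl.pinch_z is the z of the grasp point in the tool frame, in m); z points along the fingers, y is the line along which they close (so a half turn about z gives the same grasp; the last joint's range is limited). The gripper opens to 85 mm and grips with 20 to 120 N. Pads are 22 mm wide; open, the fingers measure 114 mm over their backs; the gripper's body (76 mm by 85 mm) begins 54 mm behind the grasp point. The pads swing forward as they close: fully open they stand 13 mm farther back than shut.
Start: joints at [1.236, 0.507, -0.238, 1.5, 0.126, 1.149, -0.155], TCP at [0.266, -0.566, 0.231] pointing down, gripper open.
Joint ranges: [-3.08, 3.08], [-0.24, 2.05], [-1.43, 1.35], [0, 2.5], [-1.52, 4.66], [0.17, 1.96], [-2.89, 2.89]. Speed limits (rad/s): [2.39, 2.39, 3.14, 3.14, 3.14, 3.14, 3.14].

## Interface

Orientations are given as a unit quaternion [w, x, y, z].
In Python, from station import ctrl, get_state, vision, ticket, models gives the robot as it stands. Calls block until the motion is done:
- ctrl.movep(position, orientation): joint-space move of the TCP to a pose.
- ctrl.movel(position, frame=None, max_speed=0.15): straight line of the TCP; frame=None keeps the orientation; max_speed is the mean speed in m/s.
- ctrl.set_joints(angles): joint-space move.
- ctrl.ungrasp() and ctrl.close_gripper(force=None): open the fingers fully, or close them until they stop; force is the grip in N (None keeps the last).
- ctrl.pause(seconds).
- ctrl.ik(position, orientation): joint angles nearest the present ones, or None.
- get_state(): the state.
- vision.grab_frame(name): name is "scene" or "top"; returns (picture, depth): 400x640x3 uint8, blue, green, red; 400x640 float32, m along the optical axis (not along the pixel's ray), 0 where there is no reading.
- vision.camera_info(name): a dict with "mtx" (3x3 intrinsics, pixels), "R" (3x3) and "t" (3): a world point X has camera coordinates R X + t. Camera axes: x right, y down, z forward; pixel columns grow to the right and rows downward; lengths in m; the calibration is good to about 2 mm. A picture is of the moment at which its call begins. camera_info takes no time and is no camera call.
A pose or a line that the arm cannot do raises ctrl.Unreachable and nothing moves.
- ticket.close_job(): hands the job in; it is judged then, once.
Trained networks look in the newest picture that a camera, given by its name, has taken for a name from the list of things; names that differ only in an ending like _2 or _b are one class to them, and where a whole thing is asked for, a point or a joint stands for the part that bears it (a point fixed in the world has none). Each returns a list of dicts, best first, with "p" (0 to 1); they miss things now and then, are a little off and sometimes report something else, mostly with a low value. They report only what shows in the picture. A call takes as long as a camera call.
- models.recognise(camera, target): "point" ([column, row] in pixels, amid what is visible of it).
- models.masks_of(camera, target): "mask" (400x640 bool, what is visible of it) and "point" ([column, row] in pixels, amid what is visible of it).
The state is a dict: "time": time; "qpos": joint angles; "qd": joint speeds; "tau": joint torques, N m; "tcp_pos": TCP position; "eef_rot": TCP orientation; "contact_force": force on the tool from outside, world axes, zero at the start; "wrist_torque": the same for the moment, N m; "width": finger opening in m; "gripper_force": force on a finger pad.
Only numpy, scipy, OpenCV 4.12 (cv2) and the standard library are available. Lean on these libraries where they do the work, as an engineer would, in place of code of your own. Each camera call takes 0.05 s, during which the arm holds its last target. There are 200 camera calls.

## Task

Hang the lime-green beaker up to drain on the tip-up drying rack: fold the half-raised peg down flat, slide the lying beaker along the wire runners over the peg until its rim rests against the round grey seat, then push the red lever bar over until the peg stands fully upright with the beaker upside down on it. Leave the ramekin, the egg cup and the spice jar where they are.

Things in the scene. Friction and masses are not known exactly. Their poses are not given: they have to be found in the camera images.
- rack: White drip tray of the drying rack, fixed, 116 mm (x) by 392 mm (y, from -86 to +306), rim 12 mm high. Origin on the worktop straight below the peg's hinge; z up. The hinge axis is parallel to the rack's x, 47 mm above the origin, between two grey cheeks 64 mm high (outer faces x = +-52). The beaker lies on the runners on the +y side, mouth toward the hinge.
- peg (a joint): Folding peg: 0 = flat along the rack's +y, 47 mm above the worktop; 1.571 = upright; a stop at each end. Starts half raised; friction hinge (0.22 N m), stays where left; lever rigid with it. Along it from the hinge axis: grey seat disc, radius 40 mm, at 8-16 mm; boss, radius 26, to 24 mm; white stem, radius 19 at 30 mm tapering to 15 at 80 mm; tip at 86 mm.
- runners (a point): Midway between the two parallel steel wire runners, at the height of their tops, 18 mm above the worktop. They are 8 mm thick, 48 mm apart between centres, and run along the rack's y from y = 34 to 288 mm; this point is at y = 160 mm.
- peg_seat (a point): Centre of the seat disc's outer face, on the peg's axis 16 mm from the hinge axis, where the beaker's rim must rest. The point's y axis points along the peg to its tip.
- peg_tip (a point): Centre of the peg's free end, on its axis, 86 mm from the hinge axis.
- lever_bar (a point): Middle of the red lever bar: round, 64 mm long, 14 mm thick, parallel to the hinge axis, on a steel rod 125 mm from the hinge. The rod stands 100 degrees on from the peg: when the peg is flat it points up, leaning 10 degrees to the rack's -y; when the peg is upright it points to -y, 10 degrees below level (bar 25 mm above the worktop).
- beaker: Lime-green plastic beaker, hollow, open, 90 mm tall, outer radius 37 mm at the rim, 30 mm at the base, wall 2 mm, about 60 g. Origin at the centre of its outer base, z toward the mouth. Starts lying on the runners, base away from the hinge, axis 38 mm above the worktop at the base and 47 mm at the rim.
- beaker_rim (a point): Centre of the beaker's mouth, in the plane of the rim, 90 mm from its base.
- coral_ramekin: Coral ramekin, 67 mm across, 50 mm tall, standing; origin at the centre of its underside. Leave alone.
- blue_egg_cup: Blue egg cup, 46 mm across, 60 mm tall, standing; origin at the centre of its underside. Leave alone.
- spice_jar: Small glass spice jar with a black cap, 40 mm across, 105 mm tall, standing; origin at the centre of its underside. Leave alone.

How it is judged:
By the outcome, as a careful person would: the job done as asked, in the order asked, and still so for the second after the job is handed in, with the robot touching nothing.
It also fails if it takes over 66 s, if anything falls off the work surface, if the arm or the gripper's body presses on something with over 40 N, if the wrist force passes 120 N, or if a joint passes its speed limit or range.

## Working session

There is one attempt and no reset: what is moved stays moved. The work goes in short steps, each a Python script; the robot and the scene stay as the last script left them, time stands still between calls to the robot, and variables do not carry over. Pictures are saved under pics/ and viewed, at most 10 in all, crops included, and the job is handed in when it is done.

```bash
ls; mkdir -p pics
python3 - <<'E'
from station import ctrl, get_state, vision, ticket, models
import cv2, numpy as np
for c in ["scene","top"]:
    im,d=vision.grab_frame(c); cv2.imwrite(f"pics/{c}0.png",im); np.save(f"pics/{c}_d.npy",d)
    k=vision.camera_info(c); K,R,t=np.array(k["mtx"]),np.array(k["R"]),np.array(k["t"])
    print(c,K.round(1).tolist(),"cam at",(-R.T@t).round(3),"fwd",R[2].round(2))
    for n in ["rack","peg","lever_bar","peg_tip","peg_seat","beaker","beaker_rim","coral_ramekin","blue_egg_cup","spice_jar"]:
        for r in models.recognise(c,n)[:2]:
            u,v=[int(round(x)) for x in r["point"]]
            z=float(np.median(d[v-1:v+2,u-1:u+2])); X=R.T@(np.linalg.inv(K)@[u,v,1]*z-t)
            print(n,round(r["p"],2),u,v,X.round(3))
s=get_state();print(s);print(ctrl.pinch_z)
E
```

```text
pics
station.py
scene [[491.8, 0.0, 320.1], [0.0, 491.8, 205.2], [0.0, 0.0, 1.0]] cam at [0.062 0.817 1.091] fwd [ 0.28 -0.59 -0.75]
rack 0.78 294 201 [ 0.547 -0.024  0.004]
peg 0.88 312 173 [ 0.515 -0.081  0.084]
peg 0.58 374 187 [ 0.342 -0.138  0.05 ]
lever_bar 0.67 312 168 [ 0.52  -0.09   0.094]
peg_tip 0.65 315 171 [ 0.514 -0.098  0.077]
peg_tip 0.37 271 216 [0.551 0.098 0.065]
peg_seat 0.55 316 173 [ 0.508 -0.094  0.075]
beaker 0.7 272 213 [0.552 0.091 0.069]
beaker_rim 0.56 267 214 [0.562 0.101 0.07 ]
blue_egg_cup 0.55 374 186 [ 0.343 -0.138  0.054]
blue_egg_cup 0.3 311 170 [ 0.517 -0.078  0.097]
spice_jar 0.95 247 324 [0.434 0.413 0.087]
top [[424.2, 0.0, 313.5], [0.0, 424.2, 203.7], [0.0, 0.0, 1.0]] cam at [0.304 0.04  1.552] fwd [ 0.09  0.01 -1.  ]
rack 0.55 334 176 [ 0.547 -0.022  0.007]
peg 0.77 358 181 [ 0.52  -0.104  0.08 ]
lever_bar 0.89 357 179 [ 0.526 -0.099  0.087]
peg_tip 0.59 359 184 [ 0.511 -0.108  0.071]
peg_tip 0.44 333 177 [ 0.544 -0.019  0.006]
peg_seat 0.84 358 182 [ 0.517 -0.104  0.076]
beaker 0.81 305 166 [0.569 0.083 0.078]
beaker_rim 0.89 308 169 [0.559 0
[... 200 characters left out ...]
749963, -0.23762663,  1.50019946,  0.12567654,
        1.14885792, -0.15480582]), 'qd': array([-9.78705023e-04,  3.35829388e-04,  1.66094655e-05,  4.30547804e-04,
       -6.26572500e-04,  4.16094076e-04, -6.00791860e-04]), 'tau': array([ 2.35043817e-04, -6.20365191e+01, -2.18475401e+00, -2.49955595e+01,
        1.38914530e-02,  2.37353670e-03, -6.62176149e-05]), 'tcp_pos': array([ 0.26608937, -0.56553094,  0.2312763 ]), 'eef_rot': array([-3.94573254e-08,  9.75923012e-01,  2.18115276e-01,  2.57332708e-05]), 'contact_force': array([-0.07184046,  1.29332066,  0.63001712]), 'wrist_torque': array([-0.02243573,  0.01381846, -0.00634446]), 'gripper_force': 0.0, 'width': 0.08536304795663226}
-0.0187
```

Run:
```python
import cv2
a=cv2.imread("pics/scene0.png")[110:350,180:440]; b=cv2.imread("pics/top0.png")[110:270,200:440]
cv2.imwrite("pics/s1.png",cv2.resize(a,None,fx=2.5,fy=2.5,interpolation=cv2.INTER_CUBIC)); cv2.imwrite("pics/t1.png",cv2.resize(b,None,fx=3.3,fy=3.3,interpolation=cv2.INTER_CUBIC))
```

```text
(no output)
```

View pics/s1.png

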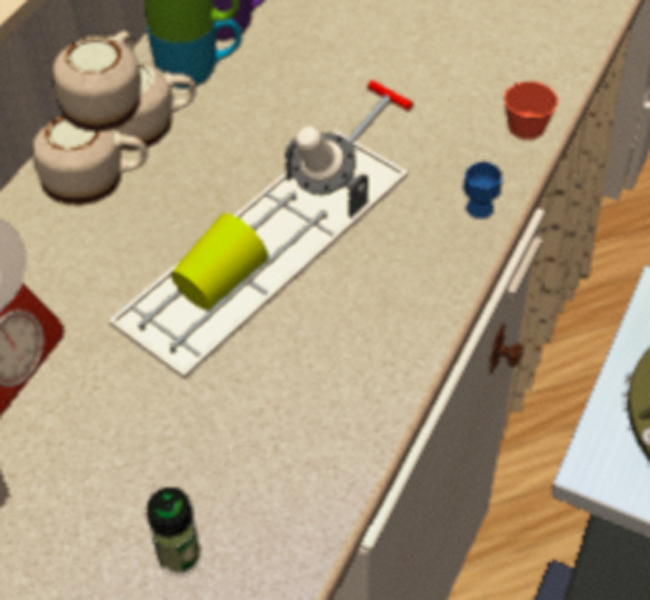

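View pics/t1.png

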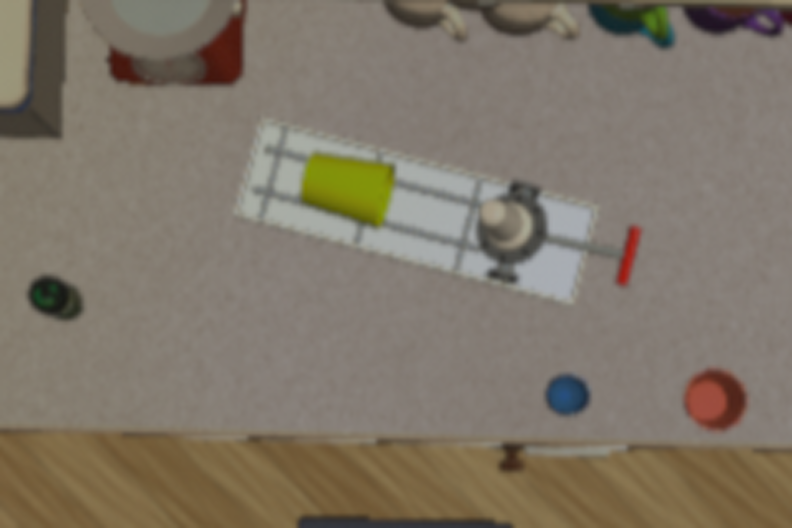

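```bash
cat > h.py <<'E'
import cv2, numpy as np
from station import ctrl, get_state, vision, ticket, models
def cam(c):
    k=vision.camera_info(c); return np.array(k["mtx"]),np.array(k["R"]),np.array(k["t"])
def rays(c,uv):
    K,R,t=cam(c); p=np.c_[uv,np.ones(len(uv))]@np.linalg.inv(K).T
    return -R.T@t, p@R
def plane(c,uv,z):
    o,d=rays(c,uv); return o+d*((z-o[2])/d[:,2])[:,None]
def tri(a,ua,b,ub):
    o1,d1=rays(a,[ua]);o2,d2=rays(b,[ub]); d1,d2=d1[0],d2[0]
    s=np.linalg.lstsq(np.c_[d1,-d2],o2-o1,rcond=None)[0]
    p,q=o1+s[0]*d1,o2+s[1]*d2; return (p+q)/2,np.linalg.norm(p-q)
def hsv(im,lo,hi): return cv2.inRange(cv2.cvtColor(im,cv2.COLOR_BGR2HSV),lo,hi)
def biggest(m,near=None):
    n,l,s,c=cv2.connectedComponentsWithStats(m)
    i=1+np.argmax(s[1:,4]) if near is None else 1+np.argmin(np.linalg.norm(c[1:]-near,axis=1)+1e3*(s[1:,4]<12))
    return l==i,c[i]
E
python3 - <<'E'
from h import *
ims={c:cv2.imread(f"pics/{c}0.png") for c in ("scene","top")}
red={};lime={}
for c,im in ims.items():
    m=models.masks_of(c,"rack"); print(c,[(round(r["p"],2),int(r["mask"].sum())) for r in m])
    for nm,mk in (("model",m[0]["mask"].astype(np.uint8)),("white",hsv(im,(0,0,165),(179,28,255)) if c=="top" else hsv(im,(0,0,185),(179,35,255)))):
        if nm=="white":
            z=np.zeros_like(mk); z[(slice(140,205),slice(265,385)) if c=="top" else (slice(160,262),slice(222,345))]=1; mk=mk*z
            mk=biggest(mk)[0].astype(np.uint8)
        ys,xs=np.nonzero(mk); P=plane(c,np.c_[xs,ys],.010)
        r=cv2.minAreaRect((P[:,:2]*1000).astype(np.float32)); print(nm,r)
    _,red[c]=biggest(hsv(im,(0,180,90),(6,255,255))|hsv(im,(174,180,90),(179,255,255)),(np.array((357,187)) if c=="top" else np.array((336,148))))
    lm,lime[c]=biggest(hsv(im,(25,150,60),(38,255,255)),np.array((305,166)) if c=="top" else np.array((268,214)))
    d=np.load(f"pics/{c}_d.npy"); ys,xs=np.nonzero(lm&(d>0)); K,R,t=cam(c)
    X=(np.c_[xs,ys,np.ones(len(xs))]@np.linalg.inv(K).T*d[ys,xs][:,None]-t)@R
    print("lime",lm.sum(),cv2.minAreaRect((X[:,:2]*1000).astype(np.float32)),np.percentile(X[:,2],[2,50,98]))
    np.save(f"pics/lime_{c}.npy",X)
print("red",red,tri("scene",red["scene"],"top",red["top"]))
for p,q in (("beaker","beaker"),("peg_tip","peg_tip")):
    pass
E
```

```text
scene [(0.76, 3860), (0.28, 279)]
model ((554.5897216796875, -43.027801513671875), (503.213623046875, 154.47268676757812), 77.3234634399414)
white ((559.3243408203125, 45.40345764160156), (316.6480407714844, 104.54267883300781), 76.40855407714844)
lime 829 ((590.6367797851562, 64.4641342163086), (132.1011505126953, 118.55854797363281), 73.09778594970703) [0.0246692  0.0670178  0.08262653]
top [(0.7, 3002)]
model ((550.4197998046875, -16.785888671875), (445.4196472167969, 121.49712371826172), 77.1926040649414)
white ((493.3017883300781, -138.82859802246094), (61.03943634033203, 51.171566009521484), 76.85307312011719)
lime 422 ((570.3350830078125, 85.6169662475586), (90.69646453857422, 64.69328308105469), 79.92221069335938) [0.01406979 0.07219315 0.08596752]
red {'scene': array([335.67857143, 147.55357143]), 'top': array([389.96875, 187.125  ])} (array([ 0.50147864, -0.21618885,  0.0775939 ]), np.float64(0.0003177705449250808))
```

Run:
```python
from h import *
from scipy.optimize import least_squares
T=np.array([(262,119),(596,206),(574,303),(236,214)])/3.3+[200,110]
S=np.array([(112,322),(186,376),(406,173)])/2.5+[180,110]
# rack-frame corners: top-view +x far side
ct=np.array([(.058,.306),(.058,-.086),(-.058,-.086),(-.058,.306)]); cs=ct[[0,3,2]]
PT=plane("top",T,.012)[:,:2]; PS=plane("scene",S,.012)[:,:2]
def W(p,c): a=p[2];return p[:2]+c@np.array([[np.cos(a),np.sin(a)],[-np.sin(a),np.cos(a)]])
for A,B in ((PT,ct),(PS,cs),(np.r_[PT,PS],np.r_[ct,cs])):
    r=least_squares(lambda p:(W(p,B)-A).ravel(),[.53,-.1,-.23]); print(r.x.round(4),(r.fun*1000).round(1))
p=r.x
bar=np.array([0.50148,-0.21619,0.0776]); a=p[2];M=np.array([[np.cos(a),-np.sin(a)],[np.sin(a),np.cos(a)]])
b=(bar[:2]-p[:2])@M; print("bar in rack",b,bar[2],"ang",np.degrees(np.arctan2(bar[2]-.047,b[1])),np.hypot(bar[2]-.047,b[1]))
for c in("top","scene"):
    X=np.load(f"pics/lime_{c}.npy"); L=np.c_[(X[:,:2]-p[:2])@M,X[:,2]]; L=L[L[:,2]>.03]
    print(c,np.percentile(L,[1,5,50,95,99],axis=0).round(3).tolist())
    for lo in np.arange(.13,.28,.015):
        q=L[(L[:,1]>lo)&(L[:,1]<lo+.015)]
        if len(q)>5: print(round(lo,3),len(q),"x",q[:,0].min().round(3),q[:,0].max().round(3),"ztop",np.percentile(q[:,2],95).round(3))
np.save("rack.npy",p)
```

```text
[ 0.5288 -0.1004 -0.2326] [ 2.9  2.2  1.5 -4.7 -2.4 -1.  -1.9  3.6]
[ 0.5264 -0.0946 -0.2299] [ 2.2  1.9 -0.7  1.7 -1.6 -3.6]
[ 0.5279 -0.0979 -0.2305] [ 1.3  4.9  0.8 -2.2 -3.2  1.3 -3.5  6.   3.9 -1.5  1.  -1.7 -0.2 -6.9]
bar in rack [ 0.00132558 -0.12117483] 0.0776 ang 165.82753070302334 0.12497879357091476
top [[-0.029, 0.149, 0.048], [-0.026, 0.152, 0.058], [-0.002, 0.188, 0.073], [0.026, 0.228, 0.083], [0.03, 0.232, 0.087]]
0.145 60 x -0.031 0.034 ztop 0.087
0.16 73 x -0.029 0.03 ztop 0.085
0.175 71 x -0.028 0.03 ztop 0.083
0.19 66 x -0.027 0.029 ztop 0.079
0.205 62 x -0.026 0.026 ztop 0.076
0.22 55 x -0.025 0.026 ztop 0.075
scene [[-0.034, 0.15, 0.035], [-0.032, 0.154, 0.042], [-0.012, 0.196, 0.067], [0.021, 0.236, 0.081], [0.028, 0.238, 0.084]]
0.145 93 x -0.037 0.033 ztop 0.085
0.16 125 x -0.035 0.033 ztop 0.082
0.175 130 x -0.033 0.03 ztop 0.08
0.19 127 x -0.033 0.024 ztop 0.077
0.205 117 x -0.031 0.028 ztop 0.074
0.22 145 x -0.032 0.028 ztop 0.071
0.235 58 x -0.03 0.024 ztop 0.069
```

```bash
cat >> h.py <<'E'
from scipy.spatial.transform import Rotation as Ro
px,py,yaw=np.load("rack.npy"); c_,s_=np.cos(yaw),np.sin(yaw)
def w(x,y,z): return np.array([px+c_*x-s_*y,py+s_*x+c_*y,z])
def quat(sign):
    yv=sign*np.array([c_,s_,0]);zv=np.array([0,0,-1.]);q=Ro.from_matrix(np.c_[np.cross(yv,zv),yv,zv]).as_quat();return q[[3,0,1,2]]
def st(tag=""):
    s=get_state();f=s["contact_force"];q=(s["tcp_pos"][:2]-[px,py])@np.array([[c_,-s_],[s_,c_]])
    print(tag,round(s["time"],2),"rack",q.round(4),s["tcp_pos"][2].round(4),"F",f.round(1));return s
E
python3 - <<'E'
from h import *
for sg in(1,-1):
    for p in((0,-.012,.2),(0,-.012,.117),(0,.059,.06),(0,.27,.15),(0,.27,.03),(0,.115,.03),(0,.02,.15),(0,-.123,.03)):
        j=ctrl.ik(w(*p),quat(sg)); print(sg,p,None if j is None else np.round(j,2))
E
```

```text
1 (0, -0.012, 0.2) [ 0.6   0.45 -0.65  1.78  0.32  1.02 -0.4 ]
1 (0, -0.012, 0.117) [ 0.54  0.54 -0.58  1.89  0.39  0.83 -0.47]
1 (0, 0.059, 0.06) [ 0.39  0.63 -0.56  1.92  0.49  0.73 -0.69]
1 (0, 0.27, 0.15) [ 0.13  0.64 -0.74  1.64  0.48  1.05 -0.99]
1 (0, 0.27, 0.03) [ 0.01  0.75 -0.53  1.76  0.51  0.78 -1.01]
1 (0, 0.115, 0.03) [ 0.26  0.68 -0.51  1.92  0.52  0.68 -0.8 ]
1 (0, 0.02, 0.15) [ 0.52  0.51 -0.63  1.84  0.37  0.91 -0.51]
1 (0, -0.123, 0.03) [ 0.63  0.65 -0.41  1.94  0.42  0.63 -0.28]
-1 (0, -0.012, 0.2) [-0.51  0.64  1.15  1.79 -0.64  1.15 -2.52]
-1 (0, -0.012, 0.117) [-0.49  0.78  1.15  1.9  -0.83  1.05 -2.35]
-1 (0, 0.059, 0.06) [ 0.72  0.89 -1.23  1.92  0.97  1.09  1.99]
-1 (0, 0.27, 0.15) [ 0.33  0.83 -1.23  1.64  0.81  1.27  1.85]
-1 (0, 0.27, 0.03) [ 0.32  1.02 -1.23  1.76  1.04  1.18  1.68]
-1 (0, 0.115, 0.03) [ 0.61  0.96 -1.23  1.91  1.04  1.1   1.84]
-1 (0, 0.02, 0.15) [-0.56  0.72  1.15  1.85 -0.75  1.08 -2.48]
-1 (0, -0.123, 0.03) [ 0.19  0.65  0.27  1.95 -0.3   0.58 -2.71]
```

Sign +1 is comfortable everywhere. Fold the peg down.

Run:
```python
from h import *
q=quat(1)
ctrl.close_gripper(20)
ctrl.movep(w(0,-.016,.22),q); st("hover")
ctrl.movel(w(0,-.016,.120)); st("down")
for a in np.radians([66,55,44,33,22,11,0]):
    cy=.07*np.cos(a)-.016*np.sin(a); cz=.047+.07*np.sin(a)+.016*np.cos(a)
    ctrl.movel(w(0,cy-.011,cz),max_speed=.1); s=st(round(np.degrees(a)))
    if np.linalg.norm(s["contact_force"])>30: break
for dz in(.002,.004):
    ctrl.movel(w(0,.059,.063-dz),max_speed=.05); s=st("press")
    if abs(s["contact_force"][2])>15: break
ctrl.movel(w(0,.065,.16),max_speed=.2); st()
ctrl.movel(w(0,.28,.16),max_speed=.25); st()
for c in("top","scene"):
    im,d=vision.grab_frame(c); cv2.imwrite(f"pics/{c}2.png",im)
    m,u=biggest(hsv(im,(0,180,90),(6,255,255))|hsv(im,(174,180,90),(179,255,255)),np.array((358,180)) if c=="top" else np.array((312,160)))
    print(c,u,m.sum(),[(round(r["p"],2),r["point"]) for r in models.recognise(c,"lever_bar")])
cv2.imwrite("pics/s2.png",cv2.resize(cv2.imread("pics/scene2.png")[110:300,200:420],None,fx=3,fy=3))
```

```text
hover 3.85 rack [ 0.0002 -0.0177] 0.2198 F [-0.6 -0.  -0.1]
down 4.67 rack [ 0.0005 -0.016 ] 0.1206 F [ 0.1 -0.4  0.3]
66 5.01 rack [0.0003 0.0035] 0.1181 F [ 0.2 -0.5 -0.1]
55 5.3 rack [-0.      0.0162] 0.1136 F [-1.   0.4 -0.5]
44 5.59 rack [-0.0002  0.0283] 0.107 F [-0.   0.6 -0.2]
33 5.88 rack [-0.0002  0.039 ] 0.0984 F [-0.6 -0.2  0.3]
22 6.17 rack [-0.0002  0.0478] 0.088 F [0.2 0.1 0.5]
11 6.47 rack [-0.0002  0.0546] 0.0759 F [-0.6 -0.5 -0.8]
0 6.76 rack [0.0009 0.0587] 0.0641 F [-1.2 -1.5  8.4]
press 7.01 rack [0.001  0.0587] 0.0637 F [-5.4 -0.5 24.9]
 7.66 rack [-0.0004  0.0643] 0.1591 F [ 0.2 -1.  -0.6]
 8.67 rack [2.00e-04 2.78e-01] 0.1592 F [ 0.9 -0.8  0.9]
top [365.52941176 175.38235294] 34 [(0.58, [352.2, 175.6])]
scene [314.85135135 141.62162162] 74 [(0.92, [306.9, 180.1])]
```

View pics/s2.png

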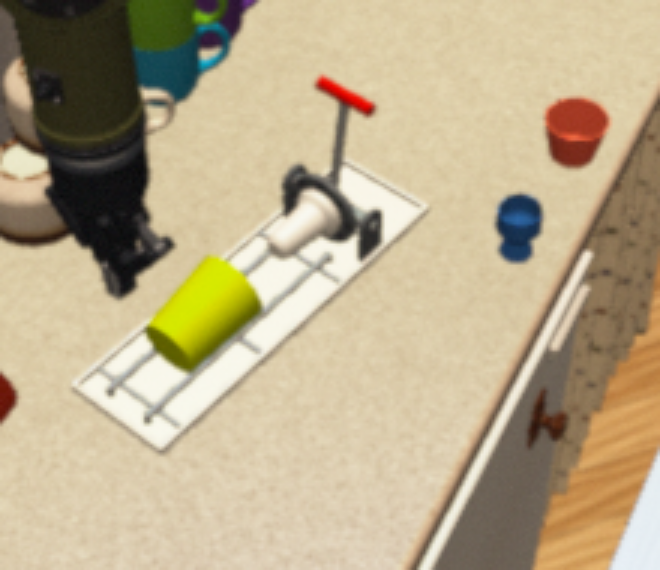

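Run:
```python
from h import *
b,e=tri("scene",(314.85,141.62),"top",(365.53,175.38)); r=(b[:2]-[px,py])@np.array([[c_,-s_],[s_,c_]]); print("bar",r,b[2],"peg deg",np.degrees(np.arctan2(b[2]-.047,r[1]))-100,e,"width",get_state()["width"])
ctrl.movel(w(0,.28,.034),max_speed=.2); st()
ctrl.movel(w(0,.15,.034),max_speed=.08); st()
y=.15
while y>.106:
    y-=.004; ctrl.movel(w(0,y,.034),max_speed=.04); s=st()
    if s["contact_force"][:2]@[-s_,c_]>5: break
for c in("top","scene"):
    im,d=vision.grab_frame(c); cv2.imwrite(f"pics/{c}3.png",im)
a=cv2.resize(cv2.imread("pics/scene3.png")[120:290,210:370],None,fx=2.5,fy=2.5); t=cv2.resize(cv2.imread("pics/top3.png")[130:230,270:400],None,fx=2.9,fy=2.9)
o=np.zeros((425,780,3),np.uint8);o[:a.shape[0],:a.shape[1]]=a;o[:t.shape[0],402:402+t.shape[1]]=t;cv2.imwrite("pics/c3.png",o)
```

```text
bar [ 0.00266183 -0.02189506] 0.16898247067494054 peg deg 0.17585955140259557 0.0017519034792450347 width 0.0001268630776915718
 9.65 rack [0.0005 0.2805] 0.035 F [0.8 1.1 0.2]
 11.43 rack [-1.0e-04  1.5e-01] 0.0339 F [-0.1  0.5 -0.3]
 11.68 rack [-0.      0.1456] 0.0339 F [0.  0.4 0.4]
 11.93 rack [0.     0.1415] 0.0339 F [ 0.5 -0.6 -0.3]
 12.18 rack [0.     0.1376] 0.034 F [-1.6  0.7 -0.2]
 12.43 rack [0.     0.1336] 0.034 F [-0.3  0.2  0.5]
 12.68 rack [-0.      0.1296] 0.034 F [ 0.2 -0.9 -0.4]
 12.93 rack [1.000e-04 1.258e-01] 0.034 F [ 0.3  0.2 -0.5]
 13.18 rack [0.0008 0.1248] 0.0349 F [2.1 5.9 2.4]
```

View pics/c3.png

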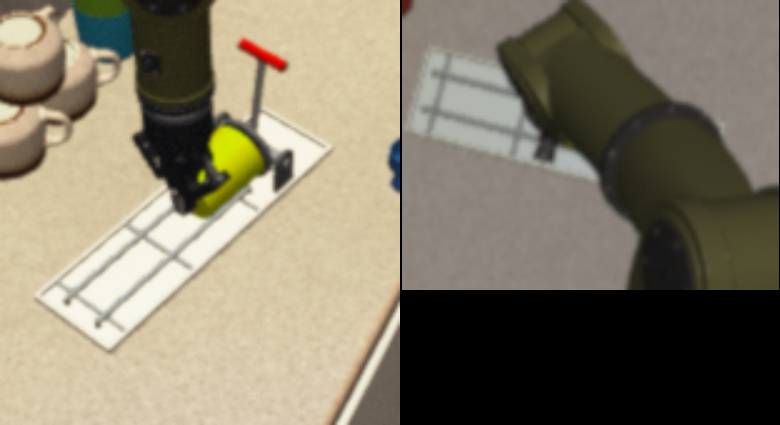

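Run:
```python
from h import *
y=.122
while y>.112:
    y-=.002; ctrl.movel(w(0,y,.034),max_speed=.04); s=st()
    if s["contact_force"][:2]@[-s_,c_]>14: break
ctrl.movel(w(0,.16,.034),max_speed=.15)
ctrl.movel(w(0,.2,.2),max_speed=.25); ctrl.movel(w(0,.33,.2),max_speed=.3); st()
for c in("top","scene"):
    im,d=vision.grab_frame(c); cv2.imwrite(f"pics/{c}4.png",im)
    lm,u=biggest(hsv(im,(25,150,60),(38,255,255)),np.array((335,174)) if c=="top" else np.array((295,190)))
    ys,xs=np.nonzero(lm&(d>0)); K,R,t=cam(c)
    X=(np.c_[xs,ys,np.ones(len(xs))]@np.linalg.inv(K).T*d[ys,xs][:,None]-t)@R
    L=np.c_[(X[:,:2]-[px,py])@np.array([[c_,-s_],[s_,c_]]),X[:,2]];L=L[L[:,2]>.03]
    print(c,len(L),np.percentile(L,[1,5,50,95,99],axis=0).round(3).tolist())
a=cv2.resize(cv2.imread("pics/scene4.png")[130:240,250:350],None,fx=4,fy=4); t=cv2.resize(cv2.imread("pics/top4.png")[140:220,290:390],None,fx=4,fy=4)
o=np.zeros((440,800,3),np.uint8);o[:a.shape[0],:a.shape[1]]=a;o[:t.shape[0],400:400+t.shape[1]]=t;cv2.imwrite("pics/c4.png",o)
```

```text
13.53 rack [0.0011 0.1244] 0.0353 F [2.2 9.9 5.6]
 13.78 rack [0.0015 0.1241] 0.0358 F [ 1.8 12.6  6.8]
 14.03 rack [0.0018 0.1238] 0.0363 F [ 2.6 16.   8.6]
 15.88 rack [-0.0008  0.3298] 0.1978 F [ 0.3 -0.1  0.1]
top 395 [[-0.031, 0.027, 0.054], [-0.028, 0.03, 0.058], [-0.003, 0.065, 0.073], [0.024, 0.105, 0.085], [0.028, 0.109, 0.089]]
scene 760 [[-0.036, 0.015, 0.034], [-0.034, 0.027, 0.041], [-0.013, 0.071, 0.067], [0.021, 0.112, 0.082], [0.032, 0.114, 0.085]]
```

View pics/c4.png

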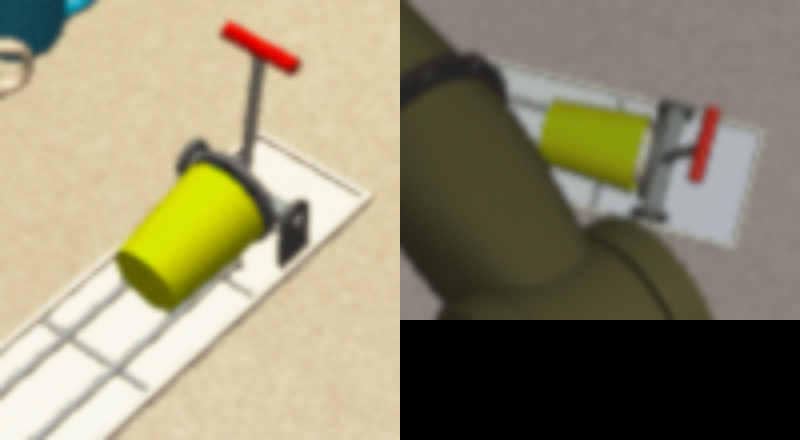

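```bash
cat > lev.py <<'E'
from h import *
q=quat(1)
def tcp(deg):
    th=np.radians(deg); s=(deg-100)/90; by,bz=.125*np.cos(th),.047+.125*np.sin(th)
    cy,cz=by+.007*np.sin(th),bz-.007*np.cos(th)
    return w(.002,cy+.012*(1-s**3),cz-.010*max(0,1-s)**3)
E
python3 - <<'E'
from lev import *
ctrl.movel(w(.002,.025,.2),max_speed=.3); st()
ctrl.movel(w(.002,.015,.160),max_speed=.2); st()
for d in range(100,191,9):
    ctrl.movel(tcp(d),max_speed=.07); s=st(d)
    if np.linalg.norm(s["contact_force"])>28: break
for c in("top","scene"):
    im,_=vision.grab_frame(c); cv2.imwrite(f"pics/{c}5.png",im)
cv2.imwrite("pics/c5.png",cv2.resize(cv2.imread("pics/scene5.png")[100:250,230:400],None,fx=4,fy=4,interpolation=cv2.INTER_CUBIC))
E
```

```text
17.15 rack [0.0019 0.0265] 0.2003 F [-0.2  0.6 -0.7]
 17.51 rack [0.0015 0.0164] 0.1598 F [0.6 0.3 0.7]
100 17.92 rack [ 0.0023 -0.0035] 0.1618 F [-0.1 -0.   0.8]
109 18.34 rack [ 0.0019 -0.0232] 0.16 F [0.2 0.3 0.6]
118 18.77 rack [ 0.0019 -0.0417] 0.1554 F [ 0.6 -0.2 -1. ]
127 19.19 rack [ 0.0018 -0.059 ] 0.1473 F [-0.6  0.7  0.1]
136 19.62 rack [ 0.0017 -0.0747] 0.1363 F [-0.3 -0.1 -1.1]
145 20.04 rack [ 0.0017 -0.0887] 0.1227 F [0.5 0.6 0.9]
154 20.48 rack [ 0.0016 -0.1005] 0.1069 F [-0.3 -0.9  0.3]
163 20.91 rack [ 0.0016 -0.1101] 0.0894 F [-0.  -0.  -0.3]
172 21.34 rack [ 0.0016 -0.1173] 0.0706 F [-1.1 -0.2  0.6]
181 21.77 rack [ 0.0015 -0.1221] 0.0512 F [-0.5  0.1 -0.9]
190 22.21 rack [ 0.0025 -0.1241] 0.0321 F [0.1 1.  6.6]
```

View pics/c5.png

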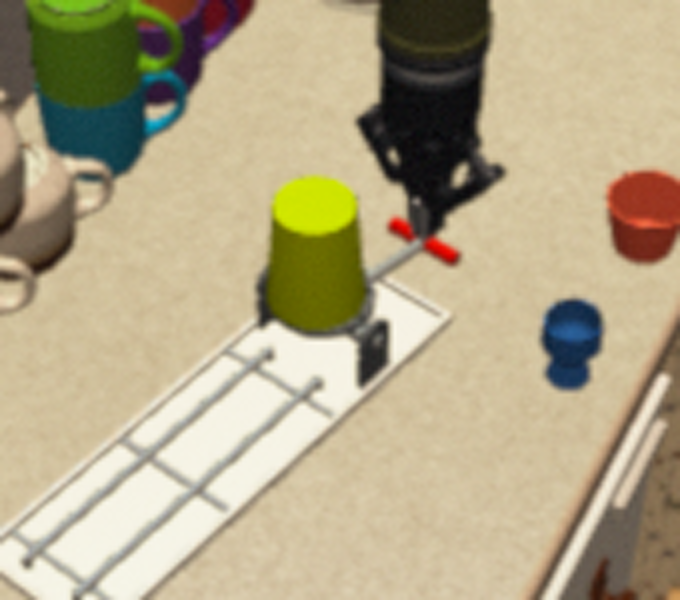

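The beaker stands upside down on the upright peg, rim on the seat, with the lever down under the fingertips. I'll give it a final press to the stop, retreat, and verify.

Run:
```python
from lev import *
for dz in(.002,.004,.006):
    ctrl.movel(w(.002,-.124,.032-dz),max_speed=.03); s=st("press")
    if s["contact_force"][2]>20: break
ctrl.movel(w(.002,-.13,.2),max_speed=.2); ctrl.movel(w(0,-.28,.25),max_speed=.3); st()
ctrl.pause(.5); u={}
for c in("top","scene"):
    im,d=vision.grab_frame(c); cv2.imwrite(f"pics/{c}6.png",im)
    m,u[c]=biggest(hsv(im,(0,180,90),(6,255,255))|hsv(im,(174,180,90),(179,255,255)),np.array((389,186)) if c=="top" else np.array((336,160)))
    print(c,u[c],m.sum())
    lm,_=biggest(hsv(im,(25,150,60),(38,255,255)),np.array((350,174)) if c=="top" else np.array((309,165)))
    ys,xs=np.nonzero(lm&(d>0)); K,R,t=cam(c)
    X=(np.c_[xs,ys,np.ones(len(xs))]@np.linalg.inv(K).T*d[ys,xs][:,None]-t)@R
    L=np.c_[(X[:,:2]-[px,py])@np.array([[c_,-s_],[s_,c_]]),X[:,2]]; T=L[L[:,2]>.145]
    print(len(L),"top face",len(T),T.mean(0).round(4),T[:,2].std().round(4),"pct",np.percentile(L[:,2],[2,98]).round(3))
b,e=tri("scene",u["scene"],"top",u["top"]); r=(b[:2]-[px,py])@np.array([[c_,-s_],[s_,c_]]); print("bar",r,b[2],np.degrees(np.arctan2(b[2]-.047,r[1]))%360-100,e)
a=cv2.resize(cv2.imread("pics/scene6.png")[120:230,250:350],None,fx=4,fy=4); t=cv2.resize(cv2.imread("pics/top6.png")[130:240,320:420],None,fx=4,fy=4)
cv2.imwrite("pics/c6.png",np.hstack([a,t]))
```

```text
press 22.56 rack [ 0.0027 -0.124 ] 0.0315 F [-4.3  2.1 24.5]
 24.23 rack [-0.0004 -0.2798] 0.2488 F [ 0.  -0.1 -0.4]
top [387.96428571 188.96428571] 28
326 top face 236 [0.0029 0.0044 0.1531] 0.0031 pct [0.085 0.159]
scene [335.78846154 159.76923077] 52
783 top face 283 [0.0006 0.0085 0.152 ] 0.0025 pct [0.067 0.156]
bar [ 0.00147185 -0.1233409 ] 0.024801939177172105 90.20248845740991 0.0014542808902067617
```

View pics/c6.png

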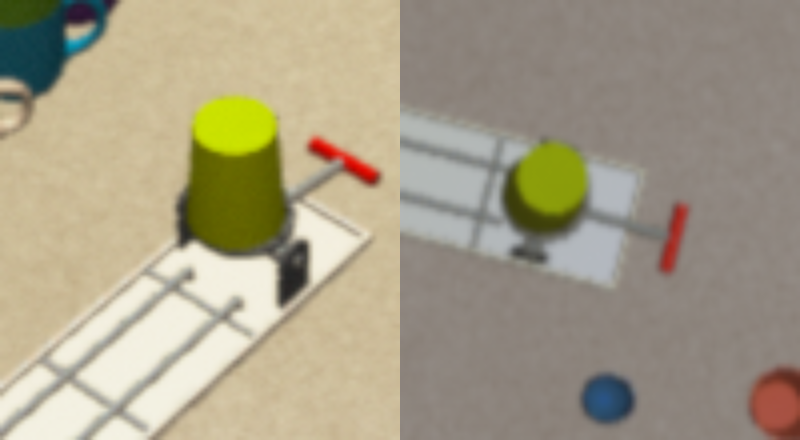

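Peg at 90°, beaker base at z 0.153 (= 63 + 90 mm), so it is fully seated, and the robot is clear.

```bash
python3 -c "
from station import ticket; print(ticket.close_job())"
```

```text
the job is handed in; nothing more can be done
None
```

The lime-green beaker is hanging upside down on the fully upright peg with its rim on the seat, the ramekin, egg cup and spice jar were not touched, and the job was handed in at about 25 s of the 66 s allowed.

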